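# Lock the bento box and hold it up level

## Task

The red bento box's metal locking bar is standing open: swing it down over the lid until it lies fully home in the forked catch on the other side, while the box stands on the counter. Then lift the box by its carrying handle and finish while still holding it in the gripper, level and steady, at least 12 cm clear of the counter above its place, so that the spot beneath can be wiped. Keep the box level all the way, leave the bar closed, touch the box against nothing else, and do not shift or tip the other things on the counter.

Things in the scene. Friction and masses are not known exactly. Their poses are not given: they have to be found in the camera images.
- bento: Red two-tier bento box with a black lid, 200 long (its x) x 110 wide (its y), top of the lid 107 mm above the underside, 0.4 to 0.8 kg in all, balanced under its handle, free to slide on the counter. Origin: centre of the underside; z up. Steel straps of the lock on both long sides at x = +75, sticking out to y = +-69 mm.
- bento_handle (a point): Middle of the red carrying handle's grip bar, at (0, 0, 151) mm in the box frame; axes as the box. The straight bar runs along the box's x, 84 long, 14 wide (y), 12 high (z 145 to 157); 38 mm of free space under it; its two posts stand at x = +-36. Pinch it from above across its width (along the box's y), at its middle.
- lockbar_hinge (a point): Hinge axis of the locking bar, at (75, 63, 117) mm in the box frame; the axis runs along the box's x. Fixed to the box, axes as the box. Two steel ears, 28 mm high (top at z = 131.5), stand beside it at x = 62 and 88.
- lockbar_tip (a point): End of the locking bar, 141 mm from the hinge axis. The bar is a straight flat aluminium strip 16 wide, 6 thick (its middle plane passes through the hinge axis), the last 22 mm with a yellow tab. Frame turns with the bar: its -y points from hinge to tip.
- bento_catch (a point): Middle of the forked catch, at (75, -63, 117) mm in the box frame: two steel lugs at x = 62 and 88, top at z = 131.5, 21 mm clear between them, where the bar comes to lie.
- lockbar (a joint): Angle of the locking bar (rad): 0 = closed, level across the lid (7 mm above it) towards the box's -y, and lying in the catch (a hard stop); 1.57 = standing upright; 1.9 = leaning outwards to +y, the end of travel. Light hinge friction (0.05 N m) keeps the bar where it is left; there is no spring.
- spice_shelf: Grey plastic spice shelf clamped to the left edge of the counter, fixed; 216 (x) x 80 (y) mm, three slots in a row along x, walls 70 mm high, back wall 120 mm. Origin: centre of its underside.
- shaker0: Empty glass shaker with steel cap in the near slot of the spice shelf, diameter 42, 97 mm high. Origin: centre of its foot.
- shaker1: The same, middle slot.
- shaker2: The same, far slot.
- soup_cup: Blue ceramic soup cup, rim diameter 100, 75 mm high, standing loose. Origin: centre of its foot.
- sauce_bottle: Amber sauce bottle with red cap, diameter 56, 150 mm high, standing loose. Origin: centre of its foot.
- chopsticks: Pair of steel cooking chopsticks held by a red clip, 300 long (x) x 22 x 8 mm, lying loose beyond the bento box. Origin: centre of the underside.
- dish_tray: White open dish tray, fixed, 260 (x) x 150 (y) x 50 mm, on the right. Origin: centre of its underside. (Also fixed, and out of the way: a rice cooker, 240 across and 185 high, and a knife block beside the robot on its left, and an 18 mm thick cutting board along the far edge.)

How it is judged:
By the outcome, as a careful person would: the job done as asked, in the order asked, and still so for the second after the job is handed in, while the arm keeps its last pose, push and grip.
It also fails if it takes over 48 s, if anything falls off the work surface, if the arm or the gripper's body presses on something with over 40 N, if the wrist force passes 120 N, or if a joint passes its speed limit or range.

## Robot

A 6-joint arm with a two-finger parallel gripper is mounted at the origin on the work surface. World frame = base frame: x ahead of the robot, y to its left, z up, the work surface at z = 0. Lengths are in m, angles in rad, forces in N, time in s.
With the tool pointing down it reaches from about 0.325 to 1 m from the base axis. Payload 5.1 kg.
Tool frame: the origin (TCP) lies at the very end of the fingers, on their centre line; the grasp point (between the pads) lies 19 mm behind it (arm.pinch_z is the distance from the TCP to the grasp point, in m); z points along the fingers, y is the line along which they close (so a half turn about z gives the same grasp; the last joint's range is limited). The gripper opens to 85 mm and grips with 20 to 120 N. Pads are 22 mm wide; open, the fingers measure 114 mm over their backs; the gripper's body (76 mm by 85 mm) begins 54 mm behind the grasp point. The pads swing forward as they close: fully open they stand 13 mm farther back than shut.
Start: joints at [1.112, 0.124, 1.65, -0, 1.367, -0.083], TCP at [0.239, 0.605, 0.231] pointing down, gripper open.
Joint ranges: [-2.61, 2.61], [-1.02, 2.33], [0.03, 2.71], [-1.35, 4.49], [0.32, 2.68], [-2.91, 2.91]. Speed limits (rad/s): [2.57, 2.57, 3.14, 3.14, 3.14, 3.14].

## Interface

Orientations are given as a unit quaternion [x, y, z, w].
In Python, from bench import arm gives the robot as it stands. Calls block until the motion is done:
- arm.reach(position, orientation): joint-space move of the TCP to a pose.
- arm.move_linear(position, ori=None, vel=0.15, stop_force=None): straight line of the TCP; ori=None keeps the orientation; vel is the mean speed in m/s. With stop_force (N) it stops when the force on the tool has changed by that much, and returns True; else False.
- arm.set_joints(angles): joint-space move.
- arm.move_gripper(opening, f_grip=None): finger opening in m; f_grip is the grip in N (None keeps the last); returns when the fingers have stopped.
- arm.hold(seconds).
- arm.solve_ik(position, orientation): joint angles nearest the present ones, or None.
- arm.read_state(): the state.
- arm.grab_frame(name): name is "side" or "top"; returns the picture (400x640x3 uint8, red, green, blue); there is no depth.
- arm.calibration(name): a dict with "mtx" (3x3 intrinsics, pixels), "R" (3x3) and "t" (3): a world point X has camera coordinates R X + t. Camera axes: x right, y down, z forward; pixel columns grow to the right and rows downward; lengths in m; the calibration is good to about 2 mm. A picture is of the moment at which its call begins. calibration takes no time and is no camera call.
A pose or a line that the arm cannot do raises arm.Unreachable and nothing moves.
- arm.finish_job(): hands the job in; it is judged then, once.
The state is a dict: "t": time; "qpos": joint angles; "joint_vel": joint speeds; "tau": joint torques, N m; "eef_pos": TCP position; "tcp_rot": TCP orientation; "ft_force": force on the tool from outside, world axes, zero at the start; "moment": the same for the moment, N m; "width": finger opening in m; "grip_force": force on a finger pad.
Only numpy, scipy, OpenCV 4.12 (cv2) and the standard library are available. Lean on these libraries where they do the work, as an engineer would, in place of code of your own. Each camera call takes 0.05 s, during which the arm holds its last target. There are 200 camera calls.

## Working session

There is one attempt and no reset: what is moved stays moved. The work goes in short steps, each a Python script; the robot and the scene stay as the last script left them, time stands still between calls to the robot, and variables do not carry over. Pictures are saved under pics/ and viewed, at most 10 in all, crops included, and the job is handed in when it is done.

```bash
mkdir -p pics; ls; python3 - <<'E'
from bench import arm
import cv2
for n in("side","top"):
    cv2.imwrite(f"pics/{n}0.png",arm.grab_frame(n)[:,:,::-1]); c=arm.calibration(n)
    print(n,c["mtx"].round(1).tolist(),c["R"].round(3).tolist(),c["t"].round(3).tolist(), (-c["R"].T@c["t"]).round(3))
s=arm.read_state();print(s['t'],s['tcp_rot'],s['width'])
E
```

```text
bench.py
pics
side [[412.9, 0.0, 317.8], [0.0, 412.9, 196.4], [0.0, 0.0, 1.0]] [[0.747, -0.665, 0.011], [-0.463, -0.531, -0.709], [0.477, 0.525, -0.705]] [-0.425, 0.363, 1.385] [-0.175 -0.817  1.238]
top [[450.6, 0.0, 320.9], [0.0, 450.6, 203.0], [0.0, 0.0, 1.0]] [[-0.005, -1.0, 0.006], [-0.997, 0.004, -0.075], [0.075, -0.006, -0.997]] [-0.012, 0.607, 1.461] [ 0.496 -0.006  1.502]
0.1 [ 1.86803814e-01  9.82396796e-01 -8.96350863e-04 -2.57535066e-04] 0.08555006233400954
```

View pics/side0.png

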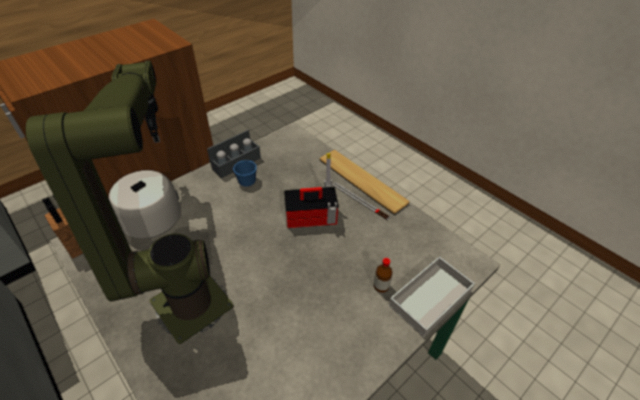

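View pics/top0.png

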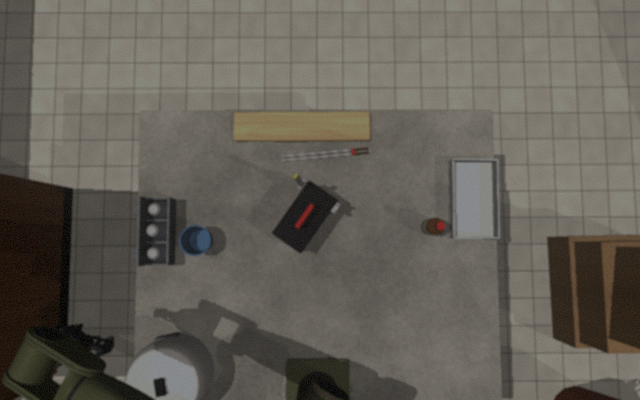

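```bash
python3 - <<'E'
import cv2,numpy as np
a=cv2.imread("pics/top0.png")[150:270,240:380]; b=cv2.imread("pics/side0.png")[130:250,270:410]
f=lambda i:cv2.resize(i,None,fx=4,fy=4,interpolation=cv2.INTER_CUBIC)
cv2.imwrite("pics/zt.png",f(a));cv2.imwrite("pics/zs.png",f(b))
E
```

```text
(no output)
```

View pics/zt.png

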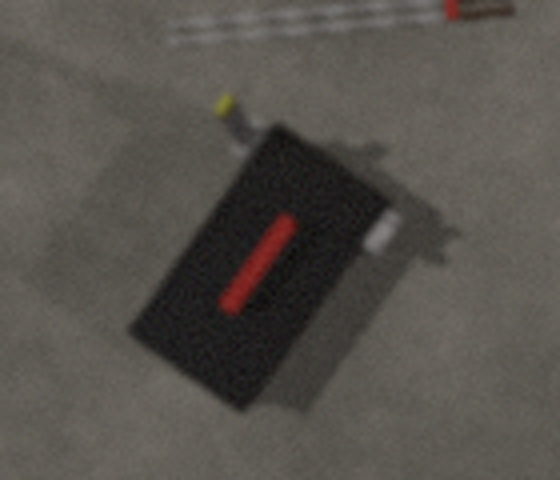

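View pics/zs.png

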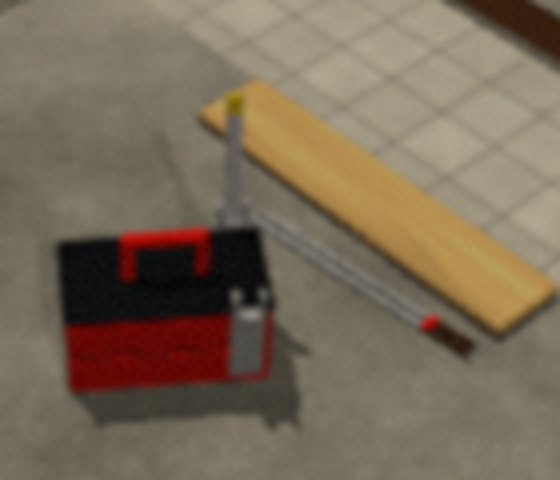

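The top view shows the handle at about pixel (305,216), running lower-left to upper-right. The catch is at (335,208) and the yellow tab at (296,176). The side view puts the tab at (328,156), so the bar is roughly upright, leaning outwards. Next I'll measure the poses.

```bash
cat > vis.py <<'E'
import cv2,numpy as np
from bench import arm
def ray(n,p):
    c=arm.calibration(n);R=c["R"];o=-R.T@c["t"]
    d=R.T@np.linalg.inv(c["mtx"])@[p[0],p[1],1];return o,d/np.linalg.norm(d)
def onz(n,p,z):
    o,d=ray(n,p);return o+d*(z-o[2])/d[2]
def tri(p,q):
    o,d=ray("top",p);u,e=ray("side",q)
    s=np.linalg.lstsq(np.c_[d,-e],u-o,rcond=None)[0];a,b=o+d*s[0],u+e*s[1];return (a+b)/2,np.linalg.norm(a-b)
def mask(im,lo,hi,box):
    h=cv2.cvtColor(im,cv2.COLOR_BGR2HSV);m=cv2.inRange(h,lo,hi)
    if lo[0]==0:m|=cv2.inRange(h,(170,)+tuple(lo[1:]),(180,)+tuple(hi[1:]))
    k=np.zeros_like(m);x0,y0,x1,y1=box;k[y0:y1,x0:x1]=m[y0:y1,x0:x1];return k
def big(m):return max(cv2.findContours(m,0,cv2.CHAIN_APPROX_NONE)[0],key=cv2.contourArea)
def cen(m):
    ys,xs=np.nonzero(m);return np.array([xs.mean(),ys.mean()]),len(xs)
E
cat > m.py <<'E'
from vis import *
t=cv2.imread("pics/top0.png");s=cv2.imread("pics/side0.png")
m=mask(t,(0,130,70),(8,255,255),(280,190,330,240));p,n=cen(m);H=onz("top",p,.157)
ys,xs=np.nonzero(m);W=np.array([onz("top",q,.157)[:2] for q in zip(xs,ys)])
w,v=np.linalg.eigh(np.cov(W.T));a=v[:,1]*np.sign(v[0,1]);print("handle",H,n,"yaw",np.arctan2(a[1],a[0]),"len",np.sqrt(12*w))
g=cv2.GaussianBlur(cv2.cvtColor(t,cv2.COLOR_BGR2GRAY),(3,3),0);k=np.zeros_like(g);k[170:260,265:345]=255
b=cv2.inRange(g,0,42)&k|m
b=cv2.morphologyEx(b,cv2.MORPH_OPEN,np.ones((5,5)))
c=big(b)[:,0];L=np.array([onz("top",q,.107)[:2] for q in c],np.float32)
r=cv2.minAreaRect(L);print("lid",r, np.rad2deg(np.arctan2(a[1],a[0])))
P,n1=cen(mask(t,(22,90,70),(38,255,255),(285,165,310,190)));Q,n2=cen(mask(s,(22,150,60),(38,255,255),(322,148,334,162)))
X,e=tri(P,Q);print("tab",P,n1,Q,n2,X,e)
yaw=np.arctan2(a[1],a[0]);d=X-[*H[:2],0];c_,s_=np.cos(yaw),np.sin(yaw)
l=np.array([c_*d[0]+s_*d[1],-s_*d[0]+c_*d[1],d[2]]);print("tab in box",l,"angle",np.arctan2(l[2]-.117,-(l[1]-.063)),"r",np.hypot(l[2]-.117,l[1]-.063))
for nm,lo,hi,bx,z in(("cup",(100,80,40),(125,255,255),(175,220,220,262),.075),):
    print(nm,onz("top",cv2.minEnclosingCircle(big(mask(t,lo,hi,bx)))[0],z))
for nm,q in(("chopL",(283,160)),("chopR",(369,151))):print(nm,onz("top",q,.008))
print("bottle",onz("top",(441,225),.15))
E
python3 m.py
```

```text
handle [0.55949002 0.03628957 0.157     ] 155 yaw -0.6123793246087454 len [0.01643897 0.08303655]
lid ((0.5597043633460999, 0.03396885097026825), (0.10990764200687408, 0.19808676838874817), 55.29729080200195) -35.08675076115295
tab [295.84210526 176.        ] 19 [328.         155.10526316] 19 [0.66586982 0.05554875 0.25368723] 0.00015499047166976293
tab in box [0.07597826 0.07690827 0.25368723] angle 1.6721998438888968 r 0.13739300436575627
cup [0.48979439 0.38223363 0.075     ]
chopL [0.753386   0.11065975 0.008     ]
chopR [ 0.78277719 -0.17785981  0.008     ]
bottle [ 0.5298707 -0.3750016  0.15     ]
```

The box centre is at (0.560, 0.035) with yaw about -0.61. Both handle and lid agree, and the lid measures 110 x 198 mm. The bar stands at about 1.67 rad. I'll push it through an arc with closed fingers, tool y along the box's y.

```bash
cat > push.py <<'E'
from vis import *
from scipy.spatial.transform import Rotation as Ro
C=np.array([.5596,.035]);yaw=-.6125
def w(x,y,z):
    c,s=np.cos(yaw),np.sin(yaw);return [C[0]+c*x-s*y,C[1]+s*x+c*y,z]
def quat(sg):
    y=sg*np.array([-np.sin(yaw),np.cos(yaw),0]);z=np.array([0,0,-1.]);return Ro.from_matrix(np.c_[np.cross(y,z),y,z]).as_quat()
def best():
    c=[(abs(q[5]),s) for s in(1,-1) if (q:=arm.solve_ik(w(0,0,.3),quat(s))) is not None];print(c);return quat(min(c)[1])
E
python3 - <<'E'
from push import *
o=best();h=.0145;r=.088
arm.move_gripper(0,30)
p=arm.read_state()["eef_pos"];arm.move_linear([p[0],p[1],.36],vel=.3)
arm.reach(w(.075,.125,.36),o);arm.move_linear(w(.075,.118,.205),vel=.25)
print(arm.read_state()["t"],arm.read_state()["ft_force"])
for th in np.r_[1.62,np.linspace(1.45,.12,8)]:
    tm=min(th,1.57)
    hit=arm.move_linear(w(.075,.063-r*np.cos(th)+.003*np.sin(th)+h,.117+r*np.sin(tm)+.003*np.cos(th)),vel=.09,stop_force=15)
    s=arm.read_state();print(round(th,2),hit,s["t"],s["ft_force"].round(2))
    if hit:break
E
```

```text
[(np.float64(0.991575126454896), 1), (np.float64(2.1500175271348976), -1)]
4.6333 [0.86317063 0.49155839 0.65061939]
1.62 False 5.15 [-0.15  0.29  0.07]
1.45 False 5.4667 [-1.22  0.93  0.5 ]
1.26 False 5.8 [ 0.32  0.36 -0.32]
1.07 False 6.1333 [-0.05  0.56 -0.03]
0.88 False 6.4667 [ 1.73  0.5  -0.12]
0.69 False 6.8 [-0.63  0.62  0.47]
0.5 False 7.1333 [-0.62 -0.04  0.07]
0.31 False 7.4667 [-0.26 -0.13  1.15]
0.12 False 7.8 [ 0.16 -0.35 -0.62]
```

Now I'll press it home gently, then retreat clear and look.

```bash
python3 - <<'E'
from push import *
print(arm.move_linear(w(.075,-.020,.108),vel=.03,stop_force=12))
s=arm.read_state();print(s["t"],s["eef_pos"],s["ft_force"].round(2))
arm.hold(.3);print(arm.read_state()["ft_force"].round(2))
p=s["eef_pos"];arm.move_linear([p[0],p[1],.30],vel=.25)
o=arm.read_state()["tcp_rot"];arm.reach([.42,.30,.36],o)
t=arm.grab_frame("top")[:,:,::-1];sd=arm.grab_frame("side")[:,:,::-1]
cv2.imwrite("pics/top1.png",t);cv2.imwrite("pics/side1.png",sd)
f=lambda i:cv2.resize(i,None,fx=4,fy=4,interpolation=cv2.INTER_CUBIC)
cv2.imwrite("pics/z1.png",np.vstack([f(t[175:250,255:355]),f(sd[175:245,270:370])]))
print(arm.read_state()["t"])
E
sed 's/top0/top1/;s/side0/side1/' m.py > m1.py; python3 m1.py 2>&1 | head -2
```

```text
True
8.3333 [ 0.61317424 -0.02007918  0.11990514] [-1.16 -0.46  7.16]
[-1.68  0.27  5.66]
11.0167
vis.py:17: RuntimeWarning: Mean of empty slice.
  ys,xs=np.nonzero(m);return np.array([xs.mean(),ys.mean()]),len(xs)
```

View pics/z1.png

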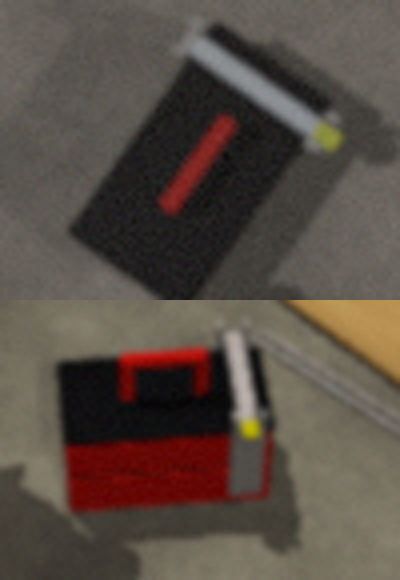

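The picture shows the bar lying across the lid, with the yellow tab past the catch lugs (top view about (337,209)). Contact at z = 0.120 matches the closed height. I'll re-measure the handle and the tab height before grasping.

```bash
sed -i 's/(285,165,310,190)/(325,195,350,220)/;s/(322,148,334,162)/(322,195,345,215)/;s/^for nm,lo.*//;s/^    print(nm,onz("top",cv2.*//' m1.py; python3 m1.py
```

```text
handle [0.55959012 0.03630201 0.157     ] 160 yaw -0.6101678255098621 len [0.0169372  0.08390558]
lid ((0.544590950012207, 0.045253410935401917), (0.10779838263988495, 0.15988926589488983), 54.69520950317383) -34.96004119638995
tab [336.94117647 208.82352941] 34 [332.25 206.95] 20 [ 0.58182547 -0.0640693   0.1236985 ] 0.0005847859964902462
tab in box [ 0.07573628 -0.06951853  0.1236985 ] angle 0.05050462806643573 r 0.13268771350266542
chopL [0.753386   0.11065975 0.008     ]
chopR [ 0.78277719 -0.17785981  0.008     ]
bottle [ 0.5298707 -0.3750016  0.15     ]
```

```bash
python3 - <<'E'
from push import *
C[:]=[.5596,.0355];yaw=-.611
o=quat(1);arm.move_gripper(.07)
arm.reach(w(0,0,.26),o);print(arm.move_linear(w(0,0,.132),o,vel=.12,stop_force=10))
s=arm.read_state();print(s["t"],s["eef_pos"],s["ft_force"].round(2))
arm.move_gripper(0,70);s=arm.read_state();print(s["width"],s["grip_force"],s["ft_force"].round(2),s["moment"].round(2))
arm.move_linear(w(0,0,.142),vel=.02);arm.hold(.3)
s=arm.read_state();print(s["t"],s["width"],s["grip_force"],s["ft_force"].round(2),s["moment"].round(2))
cv2.imwrite("pics/side2.png",cv2.resize(arm.grab_frame("side")[130:250,230:390,::-1],None,fx=4,fy=4,interpolation=cv2.INTER_CUBIC))
E
```

```text
False
14.1 [0.56035444 0.03550499 0.13311364] [-0.6   0.3   0.44]
0.012454963970644791 68.94142627716064 [1.59 1.77 1.09] [ 0.47 -0.2  -0.03]
15.6 0.012375055365679021 68.19888710975647 [ 0.16  0.54 -6.46] [-0.03  0.06  0.02]
```

View pics/side2.png

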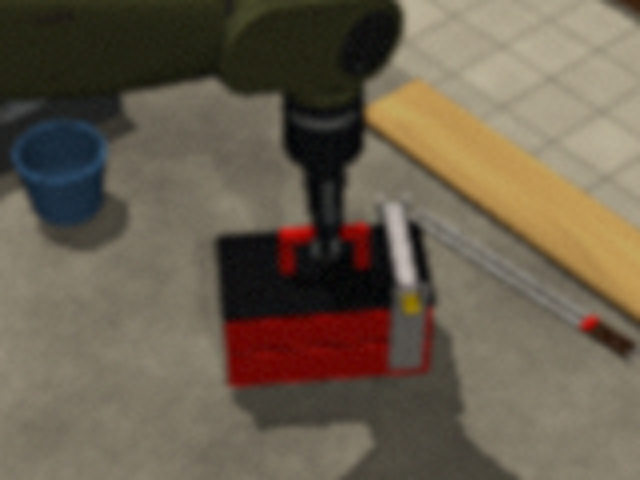

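The fingers hold the middle of the handle and the box hangs level, with the bar still closed. The load is 6.5 N with almost no moment. Next I'll lift it.

```bash
python3 - <<'E'
from push import *
p=arm.read_state()["eef_pos"]
arm.move_linear([.5600,.0355,.295],vel=.06);arm.hold(1)
s=arm.read_state();print(s["t"],s["eef_pos"],s["width"],s["grip_force"],s["ft_force"].round(2),s["moment"].round(2),abs(s["joint_vel"]).max())
cv2.imwrite("pics/side3.png",cv2.resize(arm.grab_frame("side")[90:240,200:400,::-1],None,fx=3.5,fy=3.5,interpolation=cv2.INTER_CUBIC))
E
```

```text
19.35 [0.55998812 0.0355021  0.29499484] 0.012358833704271406 68.20232033729553 [-0.11 -0.54 -6.56] [-0.02  0.02 -0.06] 0.0011954893921716087
```

View pics/side3.png

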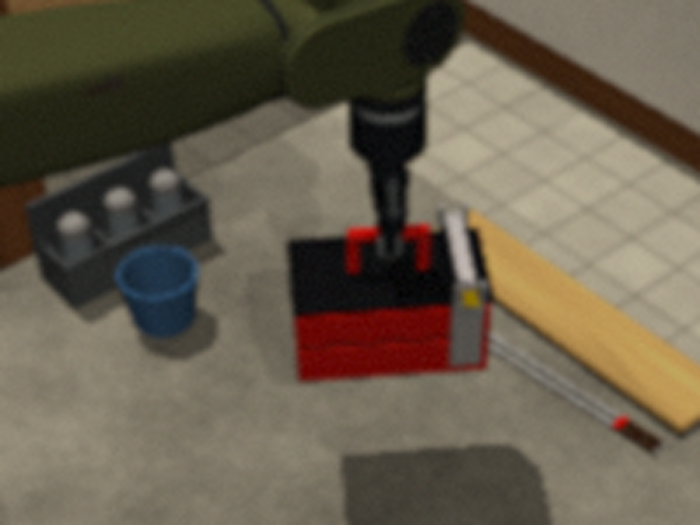

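The box hangs level about 16 cm above the counter, with its shadow separate beneath it. The bar is closed and the surrounding objects haven't moved, so I'm handing in.

```bash
python3 -c "
from bench import arm
print(arm.finish_job())"
```

```text
the job is handed in; nothing more can be done
None
```

I closed the locking bar home in its catch, then lifted the bento box by its handle and handed in at about 19 s, with the box held level and steady about 16 cm above its place.

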